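# Put the swarf extraction back in service

## Robot

A 6-joint arm with a two-finger parallel gripper is mounted at the origin on the work surface. World frame = base frame: x ahead of the robot, y to its left, z up, the work surface at z = 0. Lengths are in m, angles in rad, forces in N, time in s.
With the tool pointing down it reaches from about 0.275 to 0.825 m from the base axis. Payload 5.2 kg.
Tool frame: the origin (TCP) lies on the centre line of the jaws, within the pads' length; the fingertips stand 11 mm ahead of it and the grasp point (between the pads) lies 8 mm behind it; z points along the fingers, y is the line along which they close (so a half turn about z gives the same grasp; the last joint's range is limited). The gripper opens to 93 mm and grips with 3 to 60 N. Pads are 15 mm wide; open, the fingers measure 128 mm over their backs; the gripper's body (75 mm by 188 mm) begins 65 mm behind the grasp point.
Start: joints at [-1.441, 0.259, 1.535, -0, 1.348, -0.203], TCP at [0.18, -0.52, 0.23] pointing down, gripper open.
Joint ranges: [-3.14, 3.14], [-0.91, 2.08], [0.19, 2.58], [-1.22, 4.36], [0.22, 2.71], [-3.12, 3.12]. Speed limits (rad/s): [2.57, 2.57, 3.14, 3.14, 3.14, 3.14].

## Interface

Orientations are given as [roll, pitch, yaw] about the fixed x, y, z axes, in that order (R = Rz(yaw) Ry(pitch) Rx(roll)).
In Python, from rig import env gives the robot as it stands.
- The arm moves only by the tool apply_moves, never from a script. Its argument "plan" is a list of rows, each a list of 3 entries, a list of its own where there are three numbers: the turn, a rotation vector about the tool's x, y, z in rad, then the shift along the tool's x, y, z in cm, then the finger opening in cm, from 0 to 9.3. In form: [[[rx, ry, rz], [x, y, z], hand], ...]. A call has exactly 5 rows; each row shifts and turns the commanded pose from where the row before left it, along the tool's axes as they then stand; what a row does not reach is not made up. A row lasts 1/10 s, in which the tool goes at most 50 mm and 8.59 degrees, less where a joint would pass 70% of its speed; a pose out of reach is approached as far as the arm can. A call is refused whole if a number of a shift passes 5 or a number of a turn 0.15, either way. A call with a gripper value outside its range is refused whole. The fingers move at their own pace and stop on an object; the grip force is fixed at half the most. Time passes only in rows, so rows that do not move let the fingers close, or fill a call up. It gives the time, the measured TCP pose, the force, the opening and the grip force at its end, in the units of the state.
- env.observe(): the state, without advancing time (a new reading comes with each control period).
- env.get_image(name): name is "scene" or "top" or "wrist"; returns a dict with "pixels" (480x640x3 uint8, red, green, blue), "fx", "fy", "cx", "cy" (pixels), "extrinsics" (4x4, takes a point from world to camera coordinates); the wrist camera has in their place "T_tool_cam" (4x4, takes a point from camera to tool coordinates, whose origin is the TCP and whose axes are the flange's). Camera axes: x right, y up, looking along -z (the intrinsics and any distortion apply to the point x, -y, -z); pixel columns grow to the right and rows downward; lengths in m; the calibration is good to about 2 mm. The wrist camera is an equidistant fisheye: a pixel r from the principal point sees the ray r / f radians off the axis. A picture is of the moment at which its call begins: read the wrist's pose just before it. There is no depth.
- env.finish_job(): hands the job in; it is judged then, once.
The state is a dict: "t": time; "joint_pos": joint angles; "qd": joint speeds; "joint_torque": joint torques, N m; "position": TCP position; "tool_rot": TCP orientation; "contact_force": force on the tool from outside, world axes, zero at the start; "torque": the same for the moment, N m; "gripper_width": finger opening in m; "grasp_force": force on a finger pad.
Only numpy, scipy, OpenCV 4.12 (cv2) and the standard library are available. Lean on these libraries where they do the work, as an engineer would, in place of code of your own. Each camera call takes 0.05 s, during which the arm holds its last target. There are 200 camera calls.

## Task

The swarf trap has just been emptied: lock its cover with the wing fastener by lining the wing up with the two ridges on the cover, pressing it in, turning it a quarter turn clockwise as far as it goes and letting go so that it stays down. Also slide the gate of the branch with the wide, flat fishtail hood fully open to its stop. Leave the bell-mouth branch's gate shut, and do not knock over or push away the jar on the box.

Things in the scene. Friction and masses are not known exactly. Their poses are not given: they have to be found in the camera images.
- trap: Swarf trap: grey steel box 160 (x) x 460 (y) x 120 mm high, fixed. Origin: centre of its underside; -x is its front, where two suction pipes enter. On top a closed aluminium cover, 132 x 200 x 4 mm (top face 124 mm above the bench), hinged at its rear (+x) edge, with one wing fastener near its front edge. A 100 mm duct leaves at the rear, its highest point at 118 mm.
- slot_mark (a point): Point on the cover's top face (124 mm above the bench) on the fastener's axis, 35 mm in front (-x) of the box's middle. Fixed; axes as the box's. The hidden slot under the cover runs along this y axis. Two raised dark ridges on the cover, 20 mm long, 2.5 mm high, lie in line with the slot, centred 36 mm to either side of the fastener's axis.
- stud_wing (a point): Wing fastener (black, sprung upwards): a wing 36 mm long, 9 thick, 24 high on a round flange 36 mm across, 6 thick. The point is on its axis, 14 mm above the flange's upper face, 10 mm below the wing's top; moves and turns with it; its y axis lies along the wing. Not pressed, the flange's upper face is 19 mm above the cover. Fingertips closed on the wing may press on the flange.
- stud_turn (a joint): Angle of the wing, growing clockwise seen from above: 0 with the wing in line with the ridges (along the box's y), +1.57 (stop) with it square across them, along the box's x. Starts between -0.9 and -0.3, i.e. turned anticlockwise from the ridges. Stays where it is left (friction about 0.03 N m).
- stud_press (a joint): How far the fastener is pressed in: 0 up, 0.012 fully in. A spring lifts it with 3.6 N at 0, 7 N fully in. It goes in only with the wing within about 0.2 rad of the ridges (else it stops after 1 mm); it turns freely while held fully in. Turned across and let go, it rises to about 0.010 and is held there; let go before turning, it springs back up.
- fish_branch: Branch with the fishtail hood, fixed: a 63 mm pipe (axis 60 mm above the bench) at the box's front, a cast gate body 24 (x) x 90 (y) mm, top at 105 mm, then (-x) a hood with a flat mouth 154 mm wide, 36 high, 143 mm in front of the origin. Origin on the bench under the gate body's middle; axes as the box's. Stands 150 mm in front of the box's middle, 140 mm to its left or right.
- fish_grip (a point): Grip of the fishtail branch's gate: upright black block 30 (x) x 16 (y) mm, from 85 to 132 mm above the bench, at the +y end of the flat steel blade (blade top at 92 mm). The point is on the grip's axis, 115 mm above the bench; axes as the branch's. Shut, it is 95 mm from the gate body's middle, 42 mm free between body and grip.
- fish_gate (a joint): Travel of that gate: 0 shut, grows as the grip is drawn along the branch's +y (away from the gate body), 0.070 fully open at its stop. Starts between 0 and 0.015. Friction about 3 N; stays where it is left.
- bell_branch: The other branch, fixed: same pipe and gate, but its hood is a round bell mouth 102 mm across, 125 mm in front of the origin. It stands at the other place on the box. Origin and axes as for the fishtail branch.
- bell_grip (a point): Grip of the bell-mouth branch's gate, same shape, size and place on its branch as the other's. To be left alone.
- bell_gate (a joint): Travel of the bell-mouth branch's gate, 0 shut to 0.070 open. Starts at 0 and is to stay shut.
- jar_box: Small amber jar with a white cap, 45 mm across, 70 mm high, standing loose on the box's top (120 mm above the bench) near its -y end, 160 to 200 mm from the box's middle. Origin: centre of its underside, z up.

How it is judged:
By the outcome, as a careful person would: the job done as asked, in the order asked, and still so for the second after the job is handed in, with the robot touching nothing.
It also fails if it takes over 58 s, if anything falls off the work surface, if the arm or the gripper's body presses on something with over 40 N, if the wrist force passes 120 N, or if a joint passes its speed limit or range.

## Working session

There is one attempt and no reset: what is moved stays moved. The work goes in short steps, Python scripts to look and compute and a tool call to move; the robot and the scene stay as the last step left them, time stands still between calls to the robot, and variables do not carry over. Pictures are saved under pics/ and viewed, at most 10 in all, crops included, and the job is handed in when it is done.

Besides the shell and the picture viewer there is one more tool, called after "Call:" in YAML: its name, and indented under it one key for each argument. apply_moves: Moves the arm, as the interface text tells. Its arguments: {"type":"object","properties":{"plan":{"type":"array","items":{"type":"array"}}},"required":["plan"]}

```bash
mkdir -p pics; ls
python3 - <<'E'
from rig import env
import cv2,numpy as np,pickle
s=env.observe();print({k:np.round(v,3) for k,v in s.items()})
d={}
for n in("scene","top"):
    d[n]=env.get_image(n);cv2.imwrite(f"pics/{n}0.png",d[n]["pixels"][:,:,::-1])
    print({k:np.round(v,3) for k,v in d[n].items() if k!="pixels"})
pickle.dump(d,open("im0.pkl","wb"))
E
```

```text
pics
{'t': np.float64(0.0), 'joint_pos': array([-1.441,  0.259,  1.536, -0.   ,  1.348, -0.203]), 'qd': array([-0.002,  0.   ,  0.001, -0.   , -0.001,  0.001]), 'joint_torque': array([-1.0000e-03, -4.3731e+01, -2.8400e+01,  7.2000e-02,  4.2000e-02,
       -0.0000e+00]), 'position': array([ 0.18 , -0.519,  0.229]), 'tool_rot': array([-3.14 , -0.   ,  0.333]), 'contact_force': array([ 0.765, -0.509, -0.08 ]), 'torque': array([-0.029, -0.034, -0.072]), 'grasp_force': np.float64(0.0), 'gripper_width': np.float64(0.093)}
{'fx': np.float64(444.62), 'fy': np.float64(444.62), 'cx': np.float64(318.51), 'cy': np.float64(236.155), 'extrinsics': array([[-0.852,  0.523, -0.003,  0.493],
       [-0.372, -0.602,  0.706,  0.123],
       [ 0.368,  0.603,  0.708, -0.965],
       [ 0.   ,  0.   ,  0.   ,  1.   ]])}
{'fx': np.float64(459.077), 'fy': np.float64(459.077), 'cx': np.float64(319.226), 'cy': np.float64(234.02), 'extrinsics': array([[-0.001, -1.   ,  0.002,  0.016],
       [ 0.989, -0.   ,  0.148, -0.609],
       [-0.148,  0.002,  0.989, -0.812],
       [ 0.   ,  0.   ,  0.   ,  1.   ]])}
```

View pics/top0.png

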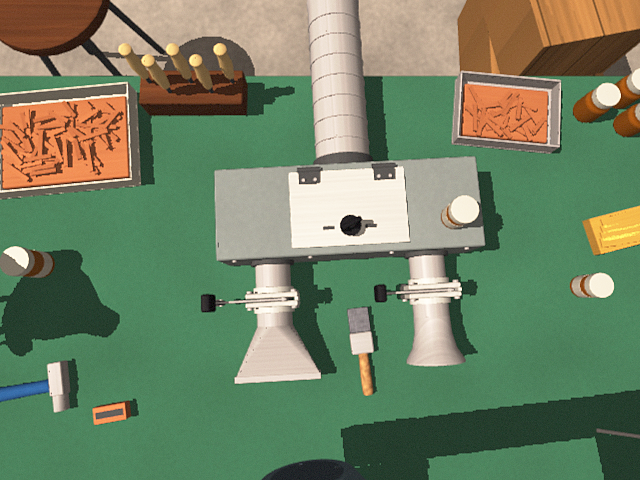

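View pics/scene0.png

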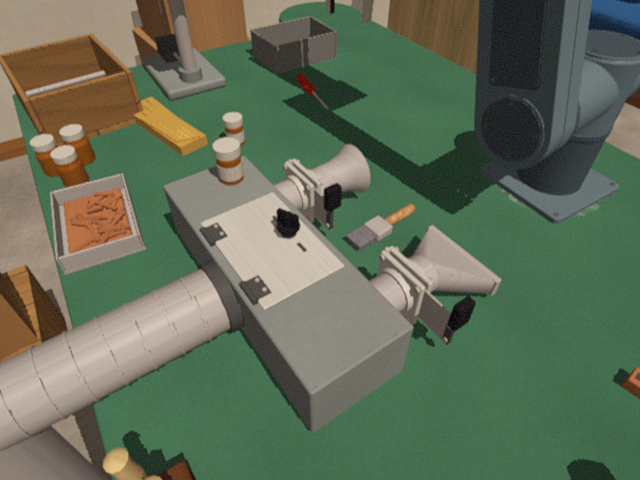

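The top view shows the fishtail branch on the left (+y) with its grip at about (208,302). The bell grip is at (380,292), the fastener at (350,225) between ridges at (328,228) and (372,226), and the jar at (462,211).

```bash
cat > h.py <<'E'
import numpy as np,cv2,pickle
def ray(im,uv):
    E=np.array(im["extrinsics"]);R,t=E[:3,:3],E[:3,3]
    d=np.array([(uv[0]-im["cx"])/im["fx"],-(uv[1]-im["cy"])/im["fy"],-1])
    return -R.T@t,R.T@d
def plane(im,uv,z):
    c,d=ray(im,uv);return c+d*(z-c[2])/d[2]
def proj(im,p):
    E=np.array(im["extrinsics"]);q=E[:3,:3]@p+E[:3,3]
    return np.array([im["cx"]-im["fx"]*q[0]/q[2],im["cy"]+im["fy"]*q[1]/q[2]])
def tri(a,ua,b,ub):
    A=0;B=0
    for im,u in((a,ua),(b,ub)):
        c,d=ray(im,u);d/=np.linalg.norm(d);P=np.eye(3)-np.outer(d,d);A=A+P;B=B+P@c
    return np.linalg.solve(A,B)
E
python3 - <<'E'
from h import *
d=pickle.load(open("im0.pkl","rb"));T=d["top"];S=d["scene"]
px=T["pixels"];g=px.max(2)
# dark blobs
m=(g<70).astype(np.uint8)
n,l,st,c=cv2.connectedComponentsWithStats(m[150:330,190:500])
for i in range(1,n):
    if st[i,4]>12: print("dark",st[i]+[190,150,0,0,0],c[i]+[190,150])
# cover
w=((px.min(2)>185)).astype(np.uint8);w[:,:285]=0;w[:,415:]=0;w[:160]=0;w[252:]=0
cs,_=cv2.findContours(w,cv2.RETR_EXTERNAL,cv2.CHAIN_APPROX_NONE);k=max(cs,key=cv2.contourArea)
q=cv2.approxPolyDP(cv2.convexHull(k),6,True)[:,0];print(q)
W=np.array([plane(T,u,.124) for u in q]);print(W.round(4))
gs=S["pixels"].max(2)
n,l,st,c=cv2.connectedComponentsWithStats((gs[170:350,180:500]<60).astype(np.uint8))
for i in range(1,n):
    if st[i,4]>12: print("sdark",st[i]+[180,170,0,0,0],c[i]+[180,170])
a=cv2.resize(px[200:250,310:390],None,fx=6,fy=6,interpolation=2)
b=cv2.resize(S["pixels"][195:255,260:340],None,fx=6,fy=6,interpolation=2)
cv2.imwrite("pics/crop.png",np.vstack([a,b])[:600,:,::-1])
E
```

```text
dark [357 150  31  12 265] [373.83396226 155.51320755]
dark [ 427  172   73  124 1786] [476.25083987 233.56718925]
dark [340 215  22  21 335] [350.68059701 224.5641791 ]
dark [ 266  251  144   79 2156] [315.01205937 285.56679035]
dark [237 259  25   6  61] [247.18032787 261.08196721]
dark [221 260  20   6  44] [230.59090909 262.79545455]
dark [374 284  21  18 217] [380.6359447  292.84792627]
dark [396 284   6   7  28] [398.         287.21428571]
dark [201 294  24  18 267] [208.58052434 302.8988764 ]
dark [397 294   7   5  20] [398.95 295.55]
dark [287 297   7   3  17] [290.11764706 298.23529412]
dark [448 296  16  34 354] [455.28248588 313.99717514]
dark [368 306   6  24  77] [370.37662338 318.02597403]
[[402 166]
 [409 240]
 [292 247]
 [290 172]]
[[ 0.7166 -0.1283  0.124 ]
 [ 0.5871 -0.1365  0.124 ]
 [ 0.5753  0.0613  0.124 ]
 [ 0.7059  0.0658  0.124 ]]
sdark [ 387  170  113   44 2698] [447.95218681 184.59747961]
sdark [324 184  33  40 516] [333.88178295 198.93992248]
sdark [276 209  23  29 481] [286.81912682 223.28274428]
sdark [313 218   8  10  34] [316.52941176 223.14705882]
sdark [180 235  33  36 143] [194.26573427 255.09090909]
sdark [343 237  15  13  47] [350.53191489 242.95744681]
sdark [402 237  18  20 172] [411.26744186 247.11627907]
sdark [359 268  17  12  69] [366.01449275 273.10144928]
sdark [432 291  54  53 786] [458.38549618 311.92111959]
sdark [236 295   4   8  14] [237.5        299.07142857]
sdark [227 310  29  40 233] [242.29184549 328.62660944]
sdark [413 321  21  25 196] [420.9744898  332.54591837]
```

View pics/crop.png

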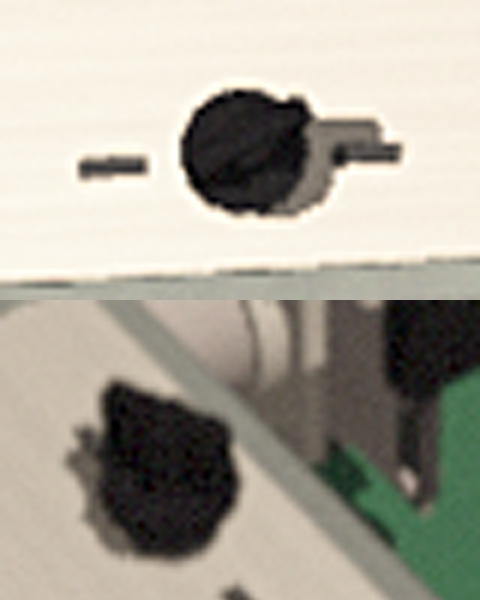

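The crop shows the wing's end sticking out at the upper right (crop 295,100). It is turned anticlockwise from the ridges, which are at image (328.8,227.8) and (371.6,225.5). I'll move above the fastener next and look with the wrist camera.

Call:
apply_moves:
  plan:
    - [[0,0,0],[3.7,-2.1,-1.0],5]
    - [[0,0,0],[3.7,-2.1,-1.0],5]
    - [[0,0,0],[3.7,-2.1,-1.0],5]
    - [[0,0,0],[3.7,-2.1,-1.0],5]
    - [[0,0,0],[3.7,-2.1,-1.0],5]

```text
t: 0.6
position: [0.3209, -0.3585, 0.2797]
tool_rot: [-3.141, 0.0, 0.332]
contact_force: [0.4, -0.8, 0.1]
gripper_width: 0.0578
grasp_force: 0.0
```

Call:
apply_moves:
  plan:
    - [[0,0,0],[3.7,-2.1,-0.5],5]
    - [[0,0,0],[3.7,-2.1,-0.5],5]
    - [[0,0,0],[3.7,-2.1,0],5]
    - [[0,0,0],[3.7,-2.1,0],5]
    - [[0,0,0],[3.7,-2.1,0],5]

```text
t: 1.1
position: [0.4615, -0.1988, 0.2895]
tool_rot: [-3.141, 0.0, 0.333]
contact_force: [0.4, -0.0, 0.6]
gripper_width: 0.0499
grasp_force: 0.0
```

Call:
apply_moves:
  plan:
    - [[0,0,0],[3.7,-2.1,0],5]
    - [[0,0,0],[3.7,-2.1,0],5]
    - [[0,0,0],[3.0,-2.0,0],5]
    - [[0,0,0],[2.0,-1.0,0],5]
    - [[0,0,0],[0,0,0],5]

```text
t: 1.6
position: [0.5556, -0.0895, 0.2888]
tool_rot: [-3.14, 0.0, 0.336]
contact_force: [0.8, -0.7, -0.4]
gripper_width: 0.0499
grasp_force: 0.0
```

Run:
```python
from rig import env
from h import *
d=pickle.load(open("im0.pkl","rb"));T=d["top"];S=d["scene"]
r1=plane(T,(328.8,227.8),.1265);r2=plane(T,(371.6,225.5),.1265);print("ridges",r1,r2,(r1+r2)/2,"yaw",np.arctan2(-(r1-r2)[0],(r1-r2)[1]),np.linalg.norm(r1-r2))
print("grip fish",plane(T,(208.6,302.9),.12),"bell",plane(T,(380.6,292.8),.12))
print("stud",plane(T,(350.2,225.5),.145))
s=env.observe();print(s["t"],s["position"],s["tool_rot"])
im=env.get_image("wrist");cv2.imwrite("pics/w1.png",im["pixels"][:,:,::-1])
print({k:np.round(v,4) for k,v in im.items() if k!="pixels"})
pickle.dump((s,im),open("w1.pkl","wb"))
```

```text
ridges [ 0.60765617 -0.00087769  0.1265    ] [ 0.61157236 -0.07340234  0.1265    ] [ 0.60961427 -0.03714002  0.1265    ] yaw 0.053945588006318074 0.07263030706802878
grip fish [0.48209375 0.19962117 0.12      ] bell [ 0.49858827 -0.08720025  0.12      ]
stud [ 0.60845935 -0.03584694  0.145     ]
1.6 [ 0.55561353 -0.08951137  0.28880786] [-3.14025213e+00  3.48302661e-04  3.36463400e-01]
{'fx': np.float64(371.6483), 'fy': np.float64(371.6483), 'cx': np.float64(321.0738), 'cy': np.float64(245.2397), 'T_tool_cam': array([[ 2.000e-04,  9.695e-01,  2.452e-01,  6.880e-02],
       [ 1.000e+00, -2.000e-04,  1.000e-04,  5.000e-04],
       [ 1.000e-04,  2.452e-01, -9.695e-01, -1.547e-01],
       [ 0.000e+00,  0.000e+00,  0.000e+00,  1.000e+00]])}
```

View pics/w1.png

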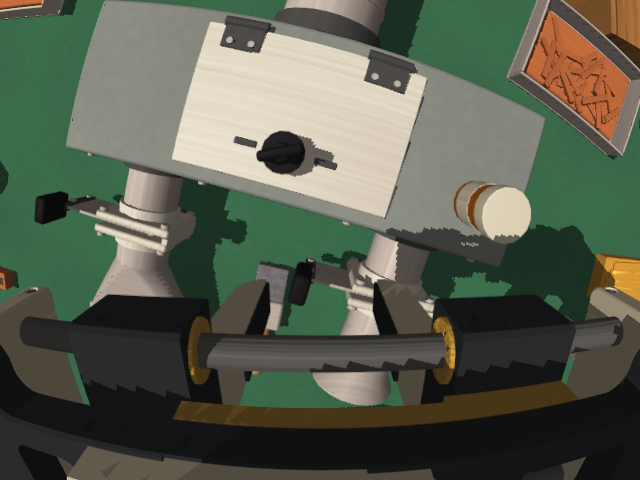

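The wrist view shows the wing running from (257,156) to (305,150), the ridges at (245,142) and (325,163), and the jar at (490,210). I'll enlarge the wing and measure it.

```bash
cat >> h.py <<'E'
from scipy.spatial.transform import Rotation as Rn
def wplane(s,im,uv,z):
    x,y=uv[0]-im["cx"],uv[1]-im["cy"];r=np.hypot(x,y);a=r/im["fx"]
    d=np.array([np.sin(a)*x/r,-np.sin(a)*y/r,-np.cos(a)])
    M=np.array(im["T_tool_cam"]);R=Rn.from_euler("xyz",s["tool_rot"]).as_matrix()
    c=R@M[:3,3]+s["position"];d=R@M[:3,:3]@d
    return c+d*(z-c[2])/d[2]
E
python3 - <<'E'
from h import *
s,im=pickle.load(open("w1.pkl","rb"))
px=im["pixels"]
c=px[120:185,225:345].astype(float)
c=np.clip(c*1.0,0,255);c=255*(c/255)**.5
cv2.imwrite("pics/w1c.png",cv2.resize(c.astype(np.uint8),None,fx=6,fy=6,interpolation=2)[:,:,::-1])
a,b=wplane(s,im,(245,142),.1265),wplane(s,im,(325,163.5),.1265)
print("ridges",a,b,(a+b)/2,np.arctan2(-(a-b)[0],(a-b)[1]))
a,b=wplane(s,im,(257,156),.167),wplane(s,im,(305,150),.167)
print("wing",a,b,(a+b)/2,np.arctan2(-(a-b)[0],(a-b)[1]),np.linalg.norm(a-b))
print("jar cap",wplane(s,im,(500,213),.19))
E
```

```text
ridges [ 0.60930739 -0.00215583  0.1265    ] [ 0.613392   -0.07308801  0.1265    ] [ 0.61134969 -0.03762192  0.1265    ] 0.05752120521088167
wing [ 0.60352699 -0.02256816  0.167     ] [ 0.61900014 -0.05512825  0.167     ] [ 0.61126357 -0.03884821  0.167     ] 0.443626549561732 0.03604965669042937
jar cap [ 0.62780359 -0.20625806  0.19      ]
```

View pics/w1c.png

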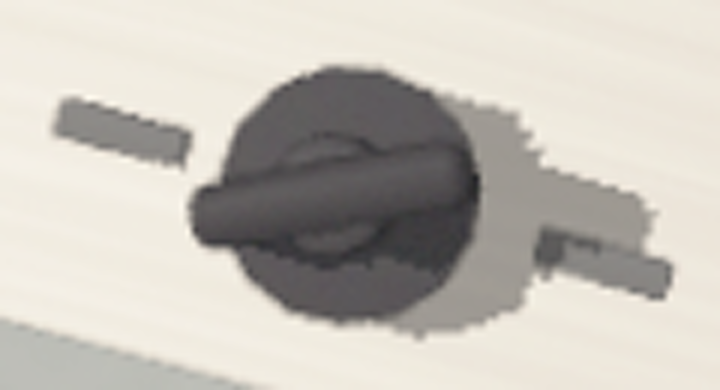

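The wing is at about 0.49 rad world yaw, the box yaw is 0.055, and the fastener axis is at (0.6105, -0.0375). I'll turn the tool to yaw 2.06.

Call:
apply_moves:
  plan:
    - [[0,0,-0.144],[0,0,0],4]
    - [[0,0,-0.144],[0,0,0],4]
    - [[0,0,-0.144],[0,0,0],4]
    - [[0,0,-0.144],[0,0,0],4]
    - [[0,0,-0.144],[0,0,0],4]

```text
t: 2.15
position: [0.5534, -0.0933, 0.2895]
tool_rot: [-3.141, 0.001, 1.057]
contact_force: [0.1, 0.2, 0.4]
gripper_width: 0.0401
grasp_force: 0.0
```

Call:
apply_moves:
  plan:
    - [[0,0,-0.144],[0,0,0],4]
    - [[0,0,-0.144],[0,0,0],4]
    - [[0,0,-0.144],[0,0,0],4]
    - [[0,0,-0.144],[0,0,0],4]
    - [[0,0,-0.144],[0,0,0],4]

```text
t: 2.65
position: [0.5534, -0.0933, 0.2895]
tool_rot: [-3.141, 0.0, 1.777]
contact_force: [0.5, 0.3, -0.1]
gripper_width: 0.04
grasp_force: 0.0
```

Call:
apply_moves:
  plan:
    - [[0,0,-0.142],[0,0,0],4]
    - [[0,0,-0.142],[0,0,0],4]
    - [[0,0,0],[1.0,3.65,0],4]
    - [[0,0,0],[1.0,3.65,0],4]
    - [[0,0,0],[0,0,0],4]

```text
t: 3.15
position: [0.6109, -0.0391, 0.2889]
tool_rot: [3.141, -0.001, 2.058]
contact_force: [0.2, 0.0, 0.2]
gripper_width: 0.0397
grasp_force: 0.0
```

Call:
apply_moves:
  plan:
    - [[0,0,0],[0.3,0.3,2.5],4]
    - [[0,0,0],[0,0,2.0],4]
    - [[0,0,0],[0,0,0],4]
    - [[0,0,0],[0,0,0],4]
    - [[0,0,0],[0,0,0],4]

```text
t: 3.65
position: [0.6112, -0.0371, 0.2462]
tool_rot: [3.14, 0.002, 2.056]
contact_force: [0.7, 0.0, -0.2]
gripper_width: 0.0397
grasp_force: 0.0
```

Run:
```python
from rig import env
from h import *
s=env.observe();im=env.get_image("wrist");pickle.dump((s,im),open("w2.pkl","wb"))
print(s["position"],s["tool_rot"],s["joint_pos"])
px=im["pixels"].astype(float);px=(255*(px/255)**.6).astype(np.uint8)
cv2.imwrite("pics/w2.png",px[:,:,::-1])
```

```text
[ 0.6111794  -0.03709115  0.2461723 ] [3.14021166e+00 1.56961070e-03 2.05585847e+00] [-2.42421769e-01  3.60196451e-01  1.35237936e+00 -2.56558743e-04
  1.42694167e+00 -7.27448483e-01]
```

View pics/w2.png

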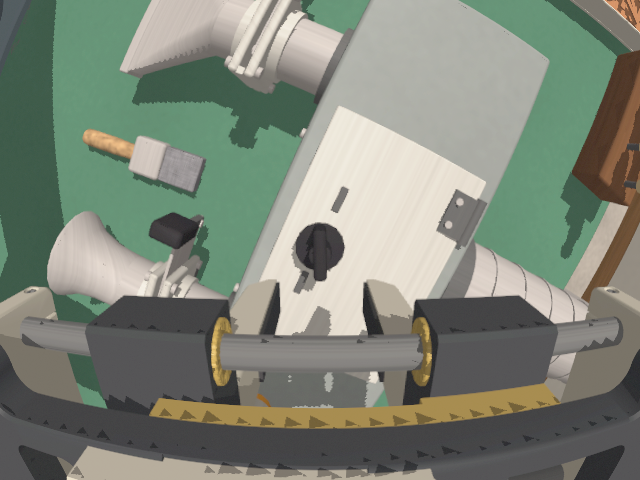

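The wing is upright in the picture at column 320, on the tool's centre line, with the ridges at (340,199) and (301,281). A quick check on the axis point, then I'll descend.

Run:
```python
from h import *
s,im=pickle.load(open("w2.pkl","rb"))
a,b=wplane(s,im,(340.5,199.5),.1265),wplane(s,im,(301,281.5),.1265)
print("ridges",a,b,(a+b)/2,np.arctan2(-(a-b)[0],(a-b)[1]),np.linalg.norm(a-b))
px=im["pixels"];m=(px.max(2)<75).astype(np.uint8);n,l,st,c=cv2.connectedComponentsWithStats(m[215:285,290:350])
for i in range(1,n):
  if st[i,4]>100: print(st[i],c[i]+[290,215])
for v in (228,235):
  print(wplane(s,im,(319.5,v),.167))
print("wing bottom end",wplane(s,im,(320,278),.167), "top", wplane(s,im,(319,226),.167))
```

```text
ridges [ 0.60998433 -0.0010682   0.1265    ] [ 0.61333104 -0.07210729  0.1265    ] [ 0.61165768 -0.03658774  0.1265    ] 0.04707596566147573 0.07111788204083244
[   5    8   50   58 1964] [319.2703666  248.61761711]
[  6  55  13  15 104] [302.84615385 277.77884615]
[ 0.60245104 -0.02006641  0.167     ]
[ 0.60459679 -0.02414523  0.167     ]
wing bottom end [ 0.61854051 -0.04994722  0.167     ] top [ 0.60155736 -0.01905637  0.167     ]
```

Call:
apply_moves:
  plan:
    - [[0,0,0],[0,0,2.5],4]
    - [[0,0,0],[0,0,2.5],4]
    - [[0,0,0],[0,0,1.5],4]
    - [[0,0,0],[0,0,0],4]
    - [[0,0,0],[0,0,0],4]

```text
t: 4.2
position: [0.6114, -0.0364, 0.1808]
tool_rot: [3.141, 0.001, 2.057]
contact_force: [0.3, -1.0, 0.0]
gripper_width: 0.0403
grasp_force: 0.0
```

Call:
apply_moves:
  plan:
    - [[0,0,0],[0,0,1.5],4]
    - [[0,0,0],[0,0,0.9],4]
    - [[0,0,0],[0,0,0],4]
    - [[0,0,0],[0,0,0],1.2]
    - [[0,0,0],[0,0,0],0]

```text
t: 4.7
position: [0.6114, -0.0362, 0.1566]
tool_rot: [3.141, 0.001, 2.057]
contact_force: [0.4, -0.2, -0.9]
gripper_width: 0.0287
grasp_force: 0.0
```

Call:
apply_moves:
  plan:
    - [[0,0,0],[0,0,0],0]
    - [[0,0,0],[0,0,0],0]
    - [[0,0,0],[0,0,0],0]
    - [[0,0,0],[0,0,0],0]
    - [[0,0,0],[0,0,0],0]

```text
t: 5.2
position: [0.61, -0.0366, 0.1558]
tool_rot: [-3.14, -0.0, 2.057]
contact_force: [-3.7, -2.2, 2.8]
gripper_width: 0.0086
grasp_force: 30.0
```

Call:
apply_moves:
  plan:
    - [[0,0,0.11],[0,0,0],0]
    - [[0,0,0.11],[0,0,0],0]
    - [[0,0,0.11],[0,0,0],0]
    - [[0,0,0.103],[0,0,0],0]
    - [[0,0,0],[0,0,0],0]

```text
t: 5.7
position: [0.6102, -0.0366, 0.1558]
tool_rot: [-3.14, 0.001, 1.623]
contact_force: [-4.0, -2.6, 3.2]
gripper_width: 0.0091
grasp_force: 30.0
```

Call:
apply_moves:
  plan:
    - [[0,0,0],[0,0,0.3],0]
    - [[0,0,0],[0,0,0.3],0]
    - [[0,0,0],[0,0,0.3],0]
    - [[0,0,0],[0,0,0.2],0]
    - [[0,0,0],[0,0,0],0]

```text
t: 6.2
position: [0.6102, -0.0366, 0.145]
tool_rot: [-3.14, 0.001, 1.626]
contact_force: [-6.1, -2.3, 5.7]
gripper_width: 0.0089
grasp_force: 30.0
```

Call:
apply_moves:
  plan:
    - [[0,0,0],[0,0,0.1],0]
    - [[0,0,0],[0,0,0.1],0]
    - [[0,0,0],[0,0,0.1],0]
    - [[0,0,0],[0,0,0],0]
    - [[0,0,0],[0,0,0],0]

```text
t: 6.7
position: [0.6103, -0.0366, 0.144]
tool_rot: [-3.141, 0.001, 1.626]
contact_force: [-8.2, -1.2, 15.9]
gripper_width: 0.0091
grasp_force: 30.0
```

Call:
apply_moves:
  plan:
    - [[0,0,0.14],[0,0,0],0]
    - [[0,0,0.14],[0,0,0],0]
    - [[0,0,0.14],[0,0,0],0]
    - [[0,0,0.14],[0,0,0],0]
    - [[0,0,0.14],[0,0,0],0]

```text
t: 7.2
position: [0.6106, -0.0367, 0.144]
tool_rot: [3.14, 0.001, 0.921]
contact_force: [-8.4, -2.1, 14.8]
gripper_width: 0.009
grasp_force: 30.0
```

Call:
apply_moves:
  plan:
    - [[0,0,0.14],[0,0,0],0]
    - [[0,0,0.14],[0,0,0],0]
    - [[0,0,0.14],[0,0,0],0]
    - [[0,0,0.14],[0,0,0],0]
    - [[0,0,0.14],[0,0,0],0]

```text
t: 7.7
position: [0.6108, -0.037, 0.144]
tool_rot: [3.139, -0.001, 0.221]
contact_force: [-6.8, -3.7, 13.9]
gripper_width: 0.0088
grasp_force: 30.0
```

Call:
apply_moves:
  plan:
    - [[0,0,0.12],[0,0,0],0]
    - [[0,0,0.05],[0,0,0],0]
    - [[0,0,0.03],[0,0,0],0]
    - [[0,0,0],[0,0,0],0]
    - [[0,0,0],[0,0,0],0]

```text
t: 8.2
position: [0.6108, -0.0371, 0.144]
tool_rot: [3.139, -0.001, 0.027]
contact_force: [-7.3, -2.9, 14.0]
gripper_width: 0.0088
grasp_force: 30.2
```

```bash
python3 -c "
from rig import env
s=env.observe();print(s['contact_force'],s['torque'],s['tool_rot'],s['position'])"
```

```text
[-7.3230842  -2.91819844 13.98913229] [-0.57164658  1.44493437  0.3292967 ] [ 3.13932256e+00 -9.71399385e-04  2.69702053e-02] [ 0.61081821 -0.037087    0.1439998 ]
```

Call:
apply_moves:
  plan:
    - [[0,0,0.03],[0,0,0],0]
    - [[0,0,0.02],[0,0,0],0]
    - [[0,0,0],[0,0,0],0]
    - [[0,0,0],[0,0,0],0]
    - [[0,0,0],[0,0,0],0]

```text
t: 8.7
position: [0.611, -0.0371, 0.144]
tool_rot: [3.139, -0.001, -0.023]
contact_force: [-6.7, -3.8, 13.0]
gripper_width: 0.0097
grasp_force: 30.6
```

```bash
python3 -c "
from rig import env
s=env.observe();print(s['contact_force'],s['torque'],s['tool_rot'],s['position'])"
```

```text
[-6.7233038  -3.80377674 12.954228  ] [-0.60477636  1.2867007   0.50182832] [ 3.13930520e+00 -1.45981207e-03 -2.27285943e-02] [ 0.61100164 -0.0370662   0.14397995]
```

Call:
apply_moves:
  plan:
    - [[0,0,-0.05],[0,0,-0.1],0]
    - [[0,0,0],[0,0,-0.1],0]
    - [[0,0,0],[0,0,0],4]
    - [[0,0,0],[0,0,0],4]
    - [[0,0,0],[0,0,0],4]

```text
t: 9.2
position: [0.6119, -0.0358, 0.1444]
tool_rot: [-3.141, -0.002, 0.025]
contact_force: [0.2, 0.4, 5.6]
gripper_width: 0.0282
grasp_force: 2.7
```

Call:
apply_moves:
  plan:
    - [[0,0,0],[0,0,-1],4]
    - [[0,0,0],[0,0,-2],4]
    - [[0,0,0],[0,0,-4],4]
    - [[0,0,0],[0,0,-3],4]
    - [[0,0,0],[0,0,0],4]

```text
t: 9.7
position: [0.6134, -0.0363, 0.2491]
tool_rot: [3.14, -0.009, 0.025]
contact_force: [1.4, 0.5, 0.6]
gripper_width: 0.0399
grasp_force: 0.0
```

Run:
```python
from rig import env
from h import *
s=env.observe();im=env.get_image("wrist");pickle.dump((s,im),open("w3.pkl","wb"))
px=im["pixels"].astype(float);px=(255*(px/255)**.5).astype(np.uint8)
cv2.imwrite("pics/w3.png",cv2.resize(px[130:330,200:440],(720,600),interpolation=2)[:,:,::-1])
t=env.get_image("top");cv2.imwrite("pics/top1.png",t["pixels"][:,:,::-1]);pickle.dump(t,open("t1.pkl","wb"))
print(s["position"],s["tool_rot"])
```

```text
[ 0.61340562 -0.03634947  0.24908348] [ 3.13953809 -0.00892021  0.02453873]
```

View pics/w3.png

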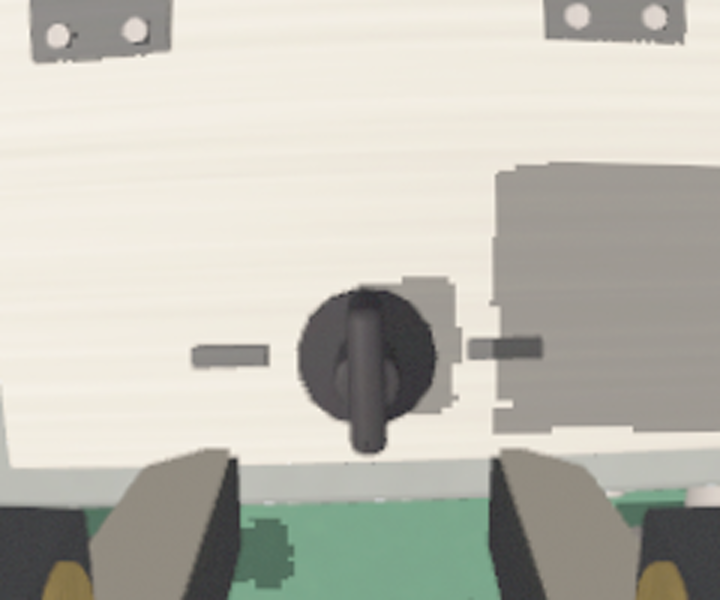

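The wing now lies across the ridges and its flange is about 46 px wide. That fits the pressed position (about 48 px expected down, 50 px up). Next is the fishtail grip.

Call:
apply_moves:
  plan:
    - [[0,0,-0.028],[0,0,0],5]
    - [[0,0,0],[-2.2,-3.9,0],5]
    - [[0,0,0],[-2.2,-3.9,0],5]
    - [[0,0,0],[-2.2,-3.9,0],5]
    - [[0,0,0],[-2.2,-3.9,0],5]

```text
t: 10.3
position: [0.513, 0.1163, 0.2418]
tool_rot: [-3.141, 0.003, 0.053]
contact_force: [0.3, 0.5, 0.9]
gripper_width: 0.0499
grasp_force: 0.0
```

Call:
apply_moves:
  plan:
    - [[0,0,0],[-1.5,-3.9,0],5]
    - [[0,0,0],[-1.5,-3.9,0],5]
    - [[0,0,0],[0,0,0],5]
    - [[0,0,0],[0,0,0],5]
    - [[0,0,0],[0,0,0],5]

```text
t: 10.8
position: [0.4811, 0.1907, 0.2428]
tool_rot: [3.141, 0.001, 0.052]
contact_force: [-0.4, 0.5, 0.2]
gripper_width: 0.05
grasp_force: 0.0
```

Run:
```python
from rig import env
from h import *
s,im=pickle.load(open("w3.pkl","rb"))
a,b=wplane(s,im,(200+366/3,130+303/3),.157),wplane(s,im,(200+369/3,130+452/3),.157);print("wing",a,b,(a-b)/np.linalg.norm(a-b))
s=env.observe();im=env.get_image("wrist");pickle.dump((s,im),open("w4.pkl","wb"))
px=im["pixels"].astype(float);px=(255*(px/255)**.5).astype(np.uint8)
cv2.imwrite("pics/w4.png",px[:,:,::-1])
print(s["position"],s["tool_rot"])
```

```text
wing [ 0.63067834 -0.03683299  0.157     ] [ 0.5951032  -0.03843782  0.157     ] [0.99898404 0.04506544 0.        ]
[0.48108007 0.19070694 0.24281244] [3.14091184e+00 1.38169754e-03 5.19243937e-02]
```

View pics/w4.png

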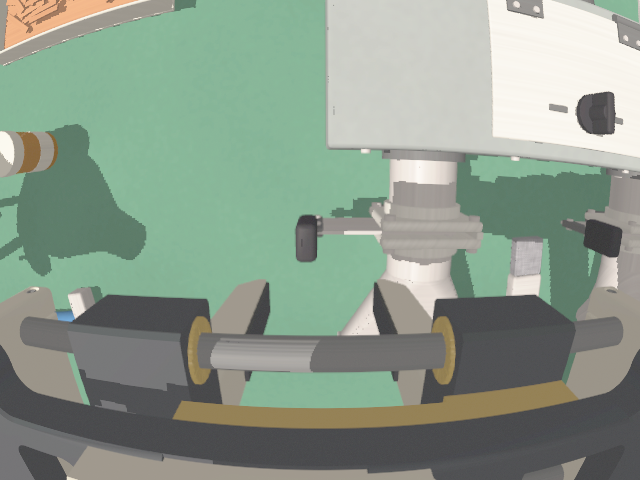

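The grip's top face is near (307,247), about 10 mm to the left of the tool's centre line, which puts it at about (0.483, 0.201). The wing direction measured in the last view (0.045 rad) confirms it is at its stop.

Call:
apply_moves:
  plan:
    - [[0,0,0],[0.25,-1.0,0],5]
    - [[0,0,0],[0,0,4.0],5]
    - [[0,0,0],[0,0,4.0],5]
    - [[0,0,0],[0,0,0],5]
    - [[0,0,0],[0,0,0],5]

```text
t: 11.35
position: [0.4832, 0.2014, 0.1638]
tool_rot: [3.142, 0.001, 0.051]
contact_force: [-0.4, 0.0, 0.3]
gripper_width: 0.0499
grasp_force: 0.0
```

Run:
```python
from rig import env
from h import *
s,im=pickle.load(open("w4.pkl","rb"))
px=im["pixels"];m=(px.max(2)<60).astype(np.uint8);n,l,st,c=cv2.connectedComponentsWithStats(m[205:270,285:330])
for i in range(1,n):
  if st[i,4]>100: print(st[i]+[285,205,0,0,0])
print(wplane(s,im,(307,232),.132),wplane(s,im,(307,262),.132))
s=env.observe();print(s["position"],s["contact_force"])
```

```text
[ 296  215   27   47 1012]
[0.49213063 0.20138555 0.132     ] [0.46925863 0.20040993 0.132     ]
[0.4832067  0.20135641 0.16376686] [-0.36392554  0.04446662  0.28890179]
```

Call:
apply_moves:
  plan:
    - [[0,0,0],[0,0,2.5],5]
    - [[0,0,0],[0,0,2.5],5]
    - [[0,0,0],[0,0,0],5]
    - [[0,0,0],[0,0,0],1]
    - [[0,0,0],[0,0,0],1]

```text
t: 11.85
position: [0.4847, 0.2019, 0.116]
tool_rot: [-3.141, -0.004, 0.052]
contact_force: [0.4, -0.9, 0.1]
gripper_width: 0.0384
grasp_force: 0.0
```

Call:
apply_moves:
  plan:
    - [[0,0,0],[0,0,0],1]
    - [[0,0,0],[0,0,0],1]
    - [[0,0,0],[0,0,0],1]
    - [[0,0,0],[0,0,0],1]
    - [[0,0,0],[0,0,0],1]

```text
t: 12.35
position: [0.4834, 0.2018, 0.1144]
tool_rot: [-3.141, -0.001, 0.052]
contact_force: [-0.7, 0.4, 6.1]
gripper_width: 0.0161
grasp_force: 30.0
```

Call:
apply_moves:
  plan:
    - [[0,0,0],[0,-1,0],1]
    - [[0,0,0],[0,-1,0],1]
    - [[0,0,0],[0,-1,0],1]
    - [[0,0,0],[0,-1,0],1]
    - [[0,0,0],[0,-1,0],1]

```text
t: 12.85
position: [0.4806, 0.2511, 0.1144]
tool_rot: [3.14, -0.001, 0.052]
contact_force: [-0.1, -3.7, 7.6]
gripper_width: 0.0156
grasp_force: 30.0
```

Call:
apply_moves:
  plan:
    - [[0,0,0],[0,-0.4,0],1]
    - [[0,0,0],[0,-0.3,0],1]
    - [[0,0,0],[0,-0.2,0],1]
    - [[0,0,0],[0,0,0],1]
    - [[0,0,0],[0,0,0],1]

```text
t: 13.35
position: [0.4802, 0.2604, 0.1144]
tool_rot: [3.141, -0.001, 0.052]
contact_force: [-1.3, -1.1, 6.6]
gripper_width: 0.016
grasp_force: 30.0
```

Call:
apply_moves:
  plan:
    - [[0,0,0],[0,-0.15,0],1]
    - [[0,0,0],[0,-0.15,0],1]
    - [[0,0,0],[0,-0.15,0],1]
    - [[0,0,0],[0,0,0],1]
    - [[0,0,0],[0,0,0],1]

```text
t: 13.85
position: [0.48, 0.2612, 0.1142]
tool_rot: [3.135, 0.0, 0.052]
contact_force: [-0.6, -15.6, 9.2]
gripper_width: 0.0159
grasp_force: 30.0
```

The stop is reached: 15.6 N at y 0.261, which is about 70 mm of travel. I'll ease off, open and go up.

Call:
apply_moves:
  plan:
    - [[0,0,0],[0,0.2,0],1]
    - [[0,0,0],[0,0,0],1]
    - [[0,0,0],[0,0,0],5]
    - [[0,0,0],[0,0,0],5]
    - [[0,0,0],[0,0,0],5]

```text
t: 14.35
position: [0.4795, 0.2632, 0.1133]
tool_rot: [-3.141, 0.001, 0.052]
contact_force: [-1.1, 0.1, 0.8]
gripper_width: 0.0352
grasp_force: 0.0
```

Call:
apply_moves:
  plan:
    - [[0,0,0],[0,0,0],5]
    - [[0,0,0],[0,0,-2],5]
    - [[0,0,0],[0,0,-4],5]
    - [[0,0,0],[0,0,-4],5]
    - [[0,0,0],[0,0,-4],5]

```text
t: 14.85
position: [0.4794, 0.2632, 0.2548]
tool_rot: [3.142, 0.001, 0.052]
contact_force: [-0.4, 0.4, -0.2]
gripper_width: 0.0499
grasp_force: 0.0
```

Call:
apply_moves:
  plan:
    - [[0,0,0],[-2,-4,0],5]
    - [[0,0,0],[-2,-3,0],5]
    - [[0,0,0],[0,0,0],5]
    - [[0,0,0],[0,0,0],5]
    - [[0,0,0],[0,0,0],5]

```text
t: 15.35
position: [0.4365, 0.3304, 0.2534]
tool_rot: [3.141, 0.0, 0.052]
contact_force: [-0.8, -0.3, -0.8]
gripper_width: 0.0501
grasp_force: 0.0
```

Run:
```python
from rig import env
from h import *
s=env.observe();print(s["position"],s["contact_force"])
t=env.get_image("top");c=env.get_image("scene");pickle.dump((t,c),open("end.pkl","wb"))
a=cv2.resize(t["pixels"][130:400,150:510],None,fx=1.1,fy=1.1)
b=c["pixels"][120:420,150:530];b=cv2.resize(b,(int(b.shape[1]*a.shape[0]/b.shape[0]),a.shape[0]))
cv2.imwrite("pics/end.png",np.hstack([a,b])[:,:800,::-1])
```

```text
[0.43649504 0.33039929 0.25335584] [-0.79586591 -0.27306639 -0.7937924 ]
```

View pics/end.png

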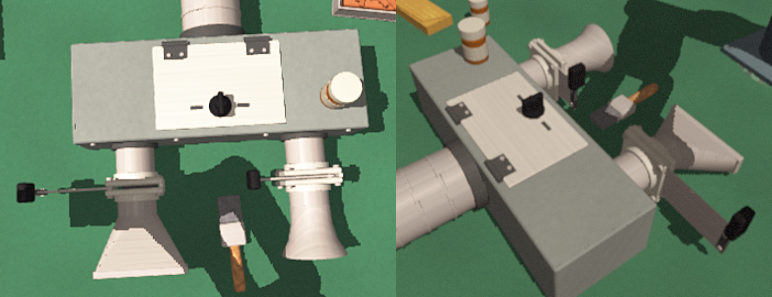

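The end view shows the wing across the ridges at (220,103), the fishtail gate drawn out with its grip at (25,193), and the bell gate still shut. The jar is upright in its place at (343,88).

```bash
python3 -c "
from rig import env
print(env.finish_job())"
```

```text
the job is handed in; nothing more can be done
None
```

The job is handed in: the cover is locked with the wing across the ridges and held down, the fishtail gate is open to its stop, the bell-mouth gate is still shut, and the jar was left untouched. All of this is from my own camera and force readings; the hand-in returned no verdict.

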